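# Make up the sanding and waxing trays in a wood-carving workshop

## Task

Make up the two carvers' trays from the stock on the bench. The three-bay tray gets the armadillo in its large bay, the cork sanding block in the wider of the two small bays and the glue bottle in the narrow one; the two-bay tray gets the turtle in its larger bay and the wax tin in the smaller. Set each thing down gently the right way up, resting flat on the floor of its bay, keep the bottle and the tin upright all the while, and leave the manatee where it lies.

Things in the scene. Friction and masses are not known exactly. Their poses are not given: they have to be found in the camera images.
- armadillo: Carved armadillo of bare light wood, 119 mm long with snout and tail, standing on four short legs: a banded barrel-shaped shell lying along x (42 mm across, up to 46 mm high, its axis 25 mm up, full width from x = -12 to +16 mm), a pointed snout and two ears at -x, a thin tapering tail at +x. Best held across y at the middle of the shell. Origin at its underside, below the middle; x from nose to tail, z up.
- turtle: Carved turtle of bare light wood, about 78 mm long and 74 mm across the flippers, 37 mm high: a round shell 52 mm in diameter with upright sides up to 21 mm, domed above; head at -x. The four flippers are flat (7 mm high) and spread at the corners, so the shell's two sides are free to hold across y at x = 0. Origin at its underside, below the middle; x from nose to tail, z up.
- manatee: Carved manatee of bare light wood, 110 mm long, 60 mm across the flippers, 41 mm high: a smooth spindle-shaped body without bands or legs, two small side flippers, and a flat round paddle tail at +x. It is not wanted: leave it where it lies. Origin at its underside, below the middle; x from nose to tail, z up.
- sanding_block: Cork sanding block, 75 mm along x, 54 mm along y, 34 mm high, lying flat, grey abrasive round its foot. Its origin is the centre of its underside, z up.
- glue_bottle: Small white glue bottle standing upright: body 34 mm in diameter up to 46 mm, then a shoulder and a white pointed nozzle cap, 79 mm high in all. Its origin is the centre of its base, z up.
- wax_tin: Round bare-metal tin of wax with a lid, 52 mm in diameter (the lid's rim, from 27 mm up, looks 54 mm), 40 mm high, standing. Its origin is the centre of its base, z up.
- sanding_tray: Three-bay plywood tray, 212 mm along x, 160 mm along y, 18 mm high. Fixed. Floor top at z = 6 mm; walls 6 mm thick, rim at z = 18 mm. Origin: centre of its underside, x along its length, z up. Large bay: 100 mm (x) by 148 mm (y), centre at x = -50 mm, y = 0. Wider small bay: 94 by 92 mm, centre at x = +53, y = -28 mm. Narrow small bay: 94 by 50 mm, centre at x = +53, y = +49 mm.
- waxing_tray: Two-bay plywood tray, 206 mm along x, 116 mm along y, 18 mm high. Fixed. Floor top at z = 6 mm; walls 6 mm thick, rim at z = 18 mm. Origin: centre of its underside, x along its length, z up. Larger bay: 112 mm (x) by 104 mm (y), centre at x = -41 mm, y = 0. Smaller bay: 76 mm (x) by 104 mm (y), centre at x = +59 mm, y = 0.

How it is judged:
At the end, for the whole second after the job is handed in: Each of the five things in its named bay, at rest, right way up (within 0.1 rad), its underside within 3 mm of the bay floor's height and its origin well inside the bay; manatee within 15 mm of where it was (x of armadillo in the frame of sanding_tray between -0.079 and -0.021 m and y of armadillo in the frame of sanding_tray between -0.02 and 0.02 m and z of armadillo in the frame of sanding_tray between 0.003 and 0.009 m and angle between each of armadillo, sanding_block, glue_bottle, turtle, wax_tin's own z axis and vertical below 0.1 rad and linear speed of each of armadillo, sanding_block, glue_bottle, turtle, wax_tin below 0.02 m/s and angular speed of each of armadillo, sanding_block, glue_bottle, turtle, wax_tin below 0.2 rad/s and x of sanding_block in the frame of sanding_tray between 0.031 and 0.075 m and y of sanding_block in the frame of sanding_tray between -0.05 and -0.006 m and z of sanding_block in the frame of sanding_tray between 0.003 and 0.009 m and x of glue_bottle in the frame of sanding_tray between 0.021 and 0.085 m and y of glue_bottle in the frame of sanding_tray between 0.038 and 0.06 m and z of glue_bottle in the frame of sanding_tray between 0.003 and 0.009 m and x of turtle in the frame of waxing_tray between -0.071 and -0.011 m and y of turtle in the frame of waxing_tray between -0.03 and 0.03 m and z of turtle in the frame of waxing_tray between 0.003 and 0.009 m and x of wax_tin in the frame of waxing_tray between 0.045 and 0.073 m and y of wax_tin in the frame of waxing_tray between -0.028 and 0.028 m and z of wax_tin in the frame of waxing_tray between 0.003 and 0.009 m and distance of manatee from where it was at the start of the episode below 0.015 m); the robot touches nothing.
It fails at once if the manatee carving is moved by 15 mm or more (distance of manatee from where it was at the start of the episode above 0.015 m).
It fails at once if the glue bottle or the wax tin is tipped by more than 0.6 rad (angle between any of glue_bottle, wax_tin's own z axis and vertical above 0.6 rad).
It fails at once if one of the five things is dropped from more than about 25 mm, or thrown (faster than 0.7 m/s while the fingers do not touch it) ((linear speed of armadillo above 0.7 m/s and contact force between armadillo and the fingers below 0.05 N) or (linear speed of sanding_block above 0.7 m/s and contact force between sanding_block and the fingers below 0.05 N) or (linear speed of glue_bottle above 0.7 m/s and contact force between glue_bottle and the fingers below 0.05 N) or (linear speed of turtle above 0.7 m/s and contact force between turtle and the fingers below 0.05 N) or (linear speed of wax_tin above 0.7 m/s and contact force between wax_tin and the fingers below 0.05 N)).
It also fails if it takes over 134 s, if anything falls off the work surface, if the arm or the gripper's body presses on something with over 40 N, if the wrist force passes 120 N, or if a joint passes its speed limit or range.

## Robot

A 6-joint arm with a two-finger parallel gripper is mounted at the origin on the work surface. World frame = base frame: x ahead of the robot, y to its left, z up, the work surface at z = 0. Lengths are in m, angles in rad, forces in N, time in s.
With the tool pointing down it reaches from about 0.275 to 1 m from the base axis. Payload 8.4 kg.
Tool frame: the origin (TCP) lies on the centre line of the jaws, within the pads' length; the fingertips stand 22 mm ahead of it and the grasp point (between the pads) lies 3 mm ahead of it (ctrl.tip_reach is the distance from the TCP to the fingertips, in m); z points along the fingers, y is the line along which they close (so a half turn about z gives the same grasp; the last joint's range is limited). The gripper opens to 85 mm and grips with 20 to 120 N. Pads are 22 mm wide; open, the fingers measure 114 mm over their backs; the gripper's body (76 mm by 85 mm) begins 54 mm behind the grasp point. The pads swing forward as they close: fully open they stand 13 mm farther back than shut.
Start: joints at [1.212, 0.353, 1.633, -0, 1.155, -0.002], TCP at [0.218, 0.586, 0.253] pointing down, gripper open.
Joint ranges: [-2.63, 2.63], [-0.92, 2.1], [0.06, 2.66], [-1.3, 4.44], [0, 2.69], [-3.02, 3.02]. Speed limits (rad/s): [2.22, 2.22, 2.79, 3.14, 3.14, 3.14].

## Interface

Orientations are given as a rotation vector (axis times angle).
In Python, from rig import ctrl gives the robot as it stands.
- The arm moves only by the tool jog_arm, never from a script. Its arguments are lists of equal length, an entry for each row: "slide": the shift along the tool's x, y, z each as a share of 0.2 m, from -1 to 1, a list of three; "angular": the turn, a rotation vector about the tool's x, y, z each as a share of pi rad, from -1 to 1, a list of three; "claw": the finger opening in mm, from 0 to 85.4. In form: {"slide": [[tx, ty, tz], ...], "angular": [[ax, ay, az], ...], "claw": [claw, ...]}. A call has 1 to 12 rows; each row is the pose to reach, as a shift and turn from the pose commanded when the call began, along the tool's axes at that moment, turning the shorter way round; what a row does not reach only later rows make up. A row lasts 1/8 s, in which the tool goes at most 62.5 mm and 10.7 degrees, less where a joint would pass 70% of its speed; a pose out of reach is approached as far as the arm can. A call with a number of a shift or a turn outside -1 to 1 is refused whole. A call with a gripper value outside its range is refused whole. The fingers move at their own pace and stop on an object; "grip_force" is the grip in N (left out, the last holds). Time passes only in rows, so rows that repeat a pose let the fingers close. It gives the time, the measured TCP pose, the force, the opening and the grip force at its end, in the units of the state.
- ctrl.get_state(): the state, without advancing time (a new reading comes with each control period).
- ctrl.snapshot(name): name is "side" or "top" or "wrist"; returns the picture (384x512x3 uint8, red, green, blue); there is no depth.
- ctrl.camera_model(name): a dict with "camera_matrix" (3x3 intrinsics, pixels), "k1" (the pictures are not rectified: a ray, as slopes to the right and down, at radius r is drawn at 1 + k1 r^2 times it, then the intrinsics apply), "T" (4x4, takes a point from camera to world coordinates). Camera axes: x right, y down, z forward; pixel columns grow to the right and rows downward; lengths in m; the calibration is good to about 2 mm. A picture is of the moment at which its call begins: read the wrist's pose just before it. camera_model takes no time and is no camera call; for the wrist camera it gives the pose at the moment of the call.
- ctrl.finish_job(): hands the job in; it is judged then, once.
The state is a dict: "t": time; "joint_pos": joint angles; "qvel": joint speeds; "joint_efforts": joint torques, N m; "tool_pos": TCP position; "tool_rot": TCP orientation; "ft_force": force on the tool from outside, world axes, zero at the start; "ft_torque": the same for the moment, N m; "width": opening from 0.0 (shut) to 1.0 (fully open); "grasp_force": force on a finger pad.
Only numpy, scipy, OpenCV 4.12 (cv2) and the standard library are available. Lean on these libraries where they do the work, as an engineer would, in place of code of your own. Each camera call takes 0.05 s, during which the arm holds its last target. There are 200 camera calls.

## Working session

There is one attempt and no reset: what is moved stays moved. The work goes in short steps, Python scripts to look and compute and a tool call to move; the robot and the scene stay as the last step left them, time stands still between calls to the robot, and variables do not carry over. Pictures are saved under pics/ and viewed, at most 14 in all, crops included, and the job is handed in when it is done.

Besides the shell and the picture viewer there is one more tool, called after "Request:" in YAML: its name, and indented under it one key for each argument. jog_arm: Moves the arm, as the interface text tells. Its arguments: {"type":"object","properties":{"slide":{"type":"array"},"angular":{"type":"array"},"claw":{"type":"array"},"grip_force":{"type":"number"}},"required":["slide","angular","claw"]}

```bash
mkdir -p pics; ls; python3 - <<'E'
from rig import ctrl
import cv2
print(ctrl.get_state())
for n in("top","side"):
    cv2.imwrite(f"pics/{n}0.png",cv2.cvtColor(ctrl.snapshot(n),cv2.COLOR_RGB2BGR))
    print(n,ctrl.camera_model(n))
print(ctrl.camera_model("wrist"))
E
```

```text
pics
{'t': 0.0, 'joint_pos': array([ 1.21161446e+00,  3.53668432e-01,  1.63414569e+00,  3.61230861e-05,
        1.15517749e+00, -2.38583481e-03]), 'qvel': array([-4.37552292e-04,  6.76508692e-05, -7.06465824e-04,  2.00502853e-03,
        5.68219952e-04,  2.55922151e-05]), 'joint_efforts': array([-5.09392703e-03, -6.05240107e+01, -3.42066514e+01, -4.03397289e-04,
        9.28765250e-03, -2.09742257e-05]), 'tool_pos': array([0.2181212 , 0.58522733, 0.25254404]), 'tool_rot': array([-5.57457844e-01, -3.09144885e+00,  2.15214052e-03]), 'ft_force': array([-0.11430239,  0.6442144 ,  0.0487183 ]), 'ft_torque': array([0.03694526, 0.06299399, 0.06052426]), 'grasp_force': 0.0, 'width': 1.0022057619452303}
top {'camera_matrix': array([[390.88197343,   0.        , 247.23693684],
       [  0.        , 390.88197343, 188.17369337],
       [  0.        ,   0.        ,   1.        ]]), 'k1': -0.017655366853534082, 'T': array([[ 9.01044861e-03, -9.97539183e-01,  6.95297790e-02,
         5.08087625e-01],
       [-9.99810641e-01, -7.78795617e-03,  1.78333800e-02,
        -6.39827666e-06],
       [-1.7248
[... 364 characters left out ...]
': array([[ 0.83155578, -0.38350839,  0.40179136,  0.17157992],
       [-0.55525947, -0.55546041,  0.61899164, -0.60361572],
       [-0.01420929, -0.73782453, -0.67484298,  0.72056407],
       [ 0.        ,  0.        ,  0.        ,  1.        ]])}
{'camera_matrix': array([[341.77514774,   0.        , 250.17801386],
       [  0.        , 341.77514774, 192.23454523],
       [  0.        ,   0.        ,   1.        ]]), 'k1': -0.07058574709016517, 'T': array([[ 0.34792556,  0.90016441,  0.26201496,  0.15170771],
       [ 0.93751961, -0.33340885, -0.09947618,  0.61125986],
       [-0.00218681,  0.28025447, -0.95992325,  0.37354974],
       [ 0.        ,  0.        ,  0.        ,  1.        ]])}
```

View pics/top0.png

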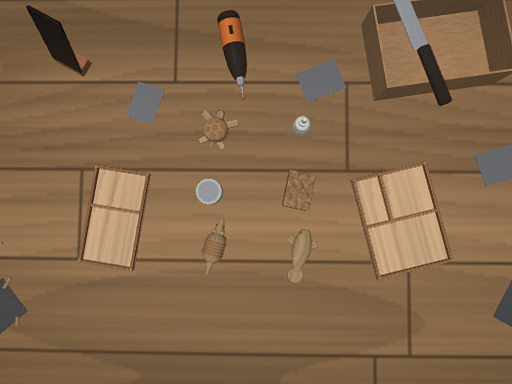

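View pics/side0.png

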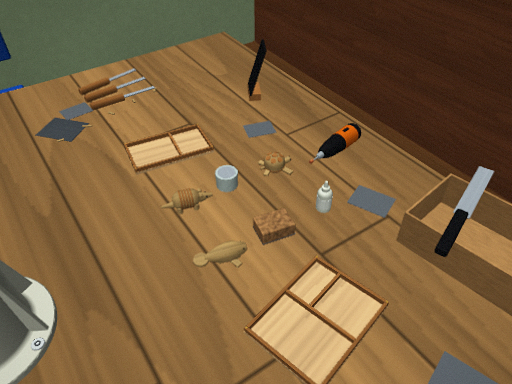

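The top view has everything in it: turtle (215,128), bottle (302,124), tin (208,191), block (299,190), armadillo (214,247), manatee (301,254). The three-bay tray is at about (400,221) and the two-bay tray at about (115,218). I'll enlarge it to pick out corners.

```bash
cat > h.py <<'E'
import numpy as np, cv2
from scipy.spatial.transform import Rotation as R
def pix2plane(m,uv,z):
    K=m["camera_matrix"];T=m["T"];uv=np.atleast_2d(np.float64(uv))
    d=cv2.undistortPoints(uv.reshape(-1,1,2),K,np.array([m["k1"],0,0,0.]),).reshape(-1,2)
    r=np.c_[d,np.ones(len(d))]@T[:3,:3].T
    s=(z-T[2,3])/r[:,2]
    return T[:3,3]+r*s[:,None]
def proj(m,P):
    T=np.linalg.inv(m["T"]);P=np.atleast_2d(P)
    return cv2.projectPoints(P@T[:3,:3].T+T[:3,3],np.zeros(3),np.zeros(3),m["camera_matrix"],np.array([m["k1"],0,0,0.]))[0].reshape(-1,2)
E
python3 - <<'E'
import cv2
im=cv2.imread("pics/top0.png")
a=cv2.resize(im[90:290,185:325],None,fx=4,fy=4,interpolation=cv2.INTER_CUBIC)[:, :560]
cv2.imwrite("pics/mid.png",a[:600])
b=cv2.hconcat([im[160:285,75:160],im[160:285,345:460]])
cv2.imwrite("pics/trays.png",cv2.resize(b,None,fx=4,fy=4,interpolation=cv2.INTER_CUBIC))
E
```

```text
(no output)
```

View pics/trays.png

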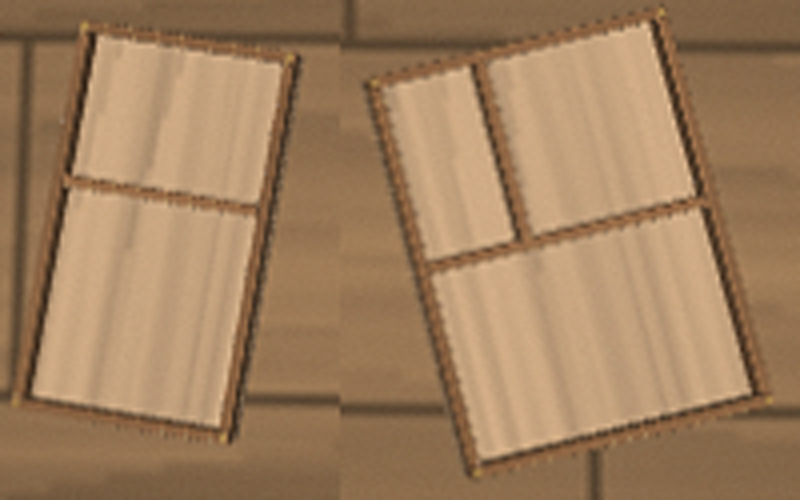

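View pics/mid.png

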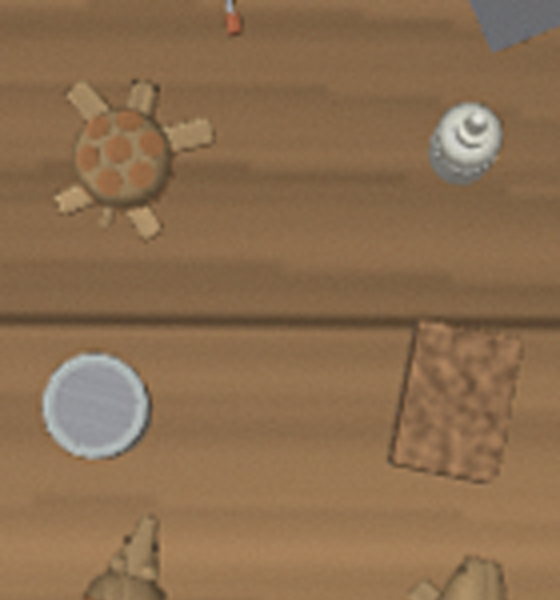

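```bash
cat > meas.py <<'E'
from h import *
from rig import ctrl
m=ctrl.camera_model("top")
f=lambda p,u0,v0:np.float64(p)/4-.375+[u0,v0]
def rep(n,P):
    P=P[:,:2];c=P.mean(0);s=[np.linalg.norm(P[i]-P[i-1]) for i in range(4)]
    ex=(P[0]+P[1])/2-(P[2]+P[3])/2   # up edge - low edge = +x
    print(n,c.round(4),"sides mm",(np.array(s)*1e3).round(1),"yaw",np.degrees(np.arctan2(ex[1],ex[0])).round(2))
    return c,np.arctan2(ex[1],ex[0])
w=rep("waxing",pix2plane(m,f([(84,26),(296,56),(228,440),(14,402)],75,160),.018))
s=rep("sanding",pix2plane(m,f([(372,83),(662,12),(770,399),(475,474)],260,160),.018))
b=rep("block",pix2plane(m,f([(420,322),(523,339),(495,481),(397,464)],185,90),.034))
loc=lambda t,x,y:(t[0]+[x*np.cos(t[1])-y*np.sin(t[1]),x*np.sin(t[1])+y*np.cos(t[1])]).round(4)
print("tgt arm",loc(s,-.05,0),"block",loc(s,.053,-.028),"glue",loc(s,.053,.049),"turtle",loc(w,-.041,0),"tin",loc(w,.059,0))
for n,p,z in [("tin",(96,406),.04),("glue tip",(478,120),.079),("turtle shell c",(122,157),.03),("t head",(145,88),.015),("t tail",(107,217),.008),("arm nose",(150,518),.02),("man nose",(480,560),.02)]:
    print(n,pix2plane(m,f(p,185,90),z)[0].round(4))
print("arm tail",pix2plane(m,(207.5,275),.02).round(4), "shell",pix2plane(m,(214,247),.04).round(4))
E
python3 meas.py
```

```text
waxing [0.5021 0.2934] sides mm [199.1 114.1 201.9 114.2] yaw -8.62
sanding [ 0.5019 -0.3054] sides mm [206.5 156.  205.6 156.5] yaw 14.3
block [ 0.5608 -0.0919] sides mm [73.5 53.2 73.9 50.3] yaw -10.14
tgt arm [ 0.4535 -0.3178] block [ 0.5602 -0.3195] glue [ 0.5412 -0.2449] turtle [0.4616 0.2995] tin [0.5605 0.2845]
tin [0.5565 0.0924 0.04  ]
glue tip [ 0.695  -0.0961  0.079 ]
turtle shell c [0.6868 0.0821 0.03  ]
t head [0.7273 0.072  0.015 ]
t tail [0.6593 0.0919 0.008 ]
arm nose [0.5    0.0658 0.02  ]
man nose [ 0.48   -0.1044  0.02  ]
arm tail [[0.3854 0.0944 0.02  ]] shell [[0.4442 0.0798 0.04  ]]
```

Tray sides come out within 3% of the given sizes, and the block and armadillo also match (118 mm nose to tail). The armadillo must lie along tray y, since it is 119 mm long and the bay is only 100 mm in x. Next is a small move planner.

```bash
cat > plan.py <<'E'
# usage: plan.py x y z closing_deg [x y z closing_deg ...]  -> slide/angular of each waypoint from the present pose
import sys
from h import *
from rig import ctrl
s=ctrl.get_state();R0=R.from_rotvec(s["tool_rot"]);p=s["tool_pos"]
y=R0.as_matrix()[:,1];a0=np.degrees(np.arctan2(y[1],y[0]))
print("t",round(s["t"],2),"pos",p.round(4),"close",a0.round(1),"width",round(s["width"]*85.4,1),"gf",round(s["grasp_force"],1),"tip",ctrl.tip_reach)
v=np.float64(sys.argv[1:]).reshape(-1,4)
for x in v:
    d=(x[3]-a0+90)%180-90
    down=R.from_euler("z",np.radians(a0+d-90))*R.from_matrix([[-1,0,0],[0,1,0],[0,0,-1]])
    rv=(R0.inv()*down).as_rotvec()/np.pi
    sl=R0.inv().apply(x[:3]-p)/.2
    print(x,"slide",sl.round(3),"ang",rv.round(3),"rows",int(np.ceil(max(np.linalg.norm(sl)*.2/.05,abs(d)/10))))
E
python3 plan.py .33 .40 .22 70 .4435 .08 .14 76 .4435 .08 .03 76
```

```text
t 0.1 pos [0.2181 0.5853 0.2526] close 69.6 width 85.4 gf 0.0 tip 0.022
[ 0.33  0.4   0.22 70.  ] slide [-0.848 -0.672  0.164] ang [-0.    -0.    -0.002] rows 5
[ 0.4435  0.08    0.14   76.    ] slide [-1.938 -1.973  0.566] ang [-0.    -0.    -0.036] rows 12
[4.435e-01 8.000e-02 3.000e-02 7.600e+01] slide [-1.938 -1.972  1.116] ang [-0.    -0.    -0.036] rows 12
```

Request:
jog_arm:
  slide:
    - [-0.25, -0.25, 0.0]
    - [-0.5, -0.5, 0.0]
    - [-0.75, -0.75, 0.05]
    - [-0.97, -0.985, 0.1]
    - [-0.97, -0.985, 0.1]
    - [-0.97, -0.985, 0.1]
  angular:
    - [0, 0, -0.01]
    - [0, 0, -0.02]
    - [0, 0, -0.03]
    - [0, 0, -0.036]
    - [0, 0, -0.036]
    - [0, 0, -0.036]
  claw: [85, 85, 85, 85, 85, 85]
  grip_force: 40

```text
t: 0.85
tool_pos: [0.3315, 0.3316, 0.2329]
tool_rot: [-0.386, -3.117, 0.002]
ft_force: [0.4, 0.3, 0.1]
width: 0.998
grasp_force: 0.0
```

```bash
python3 plan.py .4435 .08 .14 76 .4435 .08 .03 76
```

```text
t 0.85 pos [0.3315 0.3316 0.2329] close 75.9 width 85.2 gf 0.0 tip 0.022
[ 0.4435  0.08    0.14   76.    ] slide [-0.85  -1.083  0.465] ang [-0.    -0.    -0.001] rows 6
[4.435e-01 8.000e-02 3.000e-02 7.600e+01] slide [-0.85  -1.082  1.015] ang [-0.    -0.    -0.001] rows 7
```

Request:
jog_arm:
  slide:
    - [-0.25, -0.3, 0.1]
    - [-0.5, -0.6, 0.2]
    - [-0.7, -0.85, 0.3]
    - [-0.81, -1.0, 0.35]
    - [-0.81, -1.0, 0.35]
    - [-0.81, -1.0, 0.35]
  angular:
    - [0, 0, 0]
    - [0, 0, 0]
    - [0, 0, 0]
    - [0, 0, 0]
    - [0, 0, 0]
    - [0, 0, 0]
  claw: [85, 85, 85, 85, 85, 85]

```text
t: 1.6
tool_pos: [0.4405, 0.1003, 0.1631]
tool_rot: [-0.385, -3.117, -0.0]
ft_force: [-0.2, -0.6, 0.5]
width: 0.995
grasp_force: 0.0
```

```bash
python3 plan.py .4435 .08 .14 76 .4435 .08 .03 76; python3 - <<'E'
from rig import ctrl
from h import *
im=cv2.cvtColor(ctrl.snapshot("wrist"),cv2.COLOR_RGB2BGR);m=ctrl.camera_model("wrist")
cv2.imwrite("pics/w1.png",im); np.save("w1T.npy",m["T"])
print(proj(m,[[.4435,.08,.046],[.5,.0658,.02],[.3854,.0944,.02]]))
E
```

```text
t 1.6 pos [0.4405 0.1003 0.1631] close 75.9 width 84.9 gf 0.0 tip 0.022
[ 0.4435  0.08    0.14   76.    ] slide [-0.039 -0.095  0.115] ang [ 0. -0. -0.] rows 1
[4.435e-01 8.000e-02 3.000e-02 7.600e+01] slide [-0.04  -0.095  0.665] ang [ 0. -0. -0.] rows 3
[[222.1561263  205.09926462]
 [225.96244435 259.97119743]
 [223.15108321 119.60065876]]
```

View pics/w1.png

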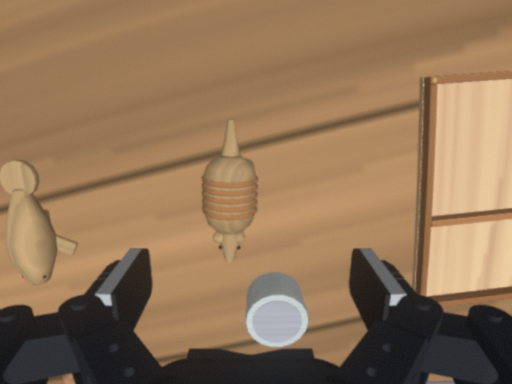

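The wrist view shows the armadillo nose at (230,261), its tail tip at (230,121) and its shell centre near (230,190). That is a few pixels from the prediction, so I'll refine it.

```bash
python3 - <<'E'
from rig import ctrl
from h import *
m=ctrl.camera_model("wrist");m["T"]=np.load("w1T.npy")
print(pix2plane(m,[(230,261),(230,121)],.02),pix2plane(m,[(230,190),(202,190),(258,190)],.030),pix2plane(m,[(277,320)],.04))
E
```

```text
[[0.50177485 0.06891241 0.02      ]
 [0.38768233 0.09919267 0.02      ]] [[0.43791534 0.08650279 0.03      ]
 [0.43269491 0.06542828 0.03      ]
 [0.44312294 0.10753265 0.03      ]] [[0.55526954 0.09688374 0.04      ]]
```

Request:
jog_arm:
  slide:
    - [-0.035, -0.085, 0.2]
    - [-0.035, -0.085, 0.4]
    - [-0.035, -0.085, 0.55]
    - [-0.035, -0.085, 0.665]
    - [-0.035, -0.085, 0.665]
    - [-0.035, -0.085, 0.665]
    - [-0.035, -0.085, 0.665]
    - [-0.035, -0.085, 0.665]
    - [-0.035, -0.085, 0.665]
    - [-0.035, -0.085, 0.665]
  angular:
    - [0, 0, 0]
    - [0, 0, 0]
    - [0, 0, 0]
    - [0, 0, 0]
    - [0, 0, 0]
    - [0, 0, 0]
    - [0, 0, 0]
    - [0, 0, 0]
    - [0, 0, 0]
    - [0, 0, 0]
  claw: [85, 85, 85, 85, 85, 30, 30, 30, 30, 30]
  grip_force: 35

```text
t: 2.9
tool_pos: [0.4437, 0.0823, 0.0316]
tool_rot: [0.383, 3.116, 0.002]
ft_force: [-3.2, 2.5, 11.8]
width: 0.481
grasp_force: 33.8
```

```bash
python3 plan.py .443 .08 .14 76 .4535 -.10 .14 45  .4535 -.3178 .14 14.3
```

```text
t 2.9 pos [0.4437 0.0823 0.0316] close 76.0 width 41.1 gf 33.8 tip 0.022
[ 0.443  0.08   0.14  76.   ] slide [-0.    -0.011 -0.542] ang [ 0.     0.001 -0.   ] rows 3
[ 0.4535 -0.1     0.14   45.    ] slide [-0.269 -0.872 -0.543] ang [0.001 0.    0.172] rows 5
[ 0.4535 -0.3178  0.14   14.3   ] slide [-0.533 -1.929 -0.544] ang [0.001 0.    0.343] rows 9
```

Request:
jog_arm:
  slide:
    - [0, 0, -0.1]
    - [0, 0, -0.3]
    - [-0.05, -0.15, -0.45]
    - [-0.12, -0.4, -0.52]
    - [-0.2, -0.65, -0.54]
    - [-0.27, -0.87, -0.54]
    - [-0.29, -0.96, -0.54]
    - [-0.29, -0.96, -0.54]
  angular:
    - [0, 0, 0]
    - [0, 0, 0]
    - [0, 0, 0.04]
    - [0, 0, 0.08]
    - [0, 0, 0.12]
    - [0, 0, 0.16]
    - [0, 0, 0.17]
    - [0, 0, 0.17]
  claw: [30, 30, 30, 30, 30, 30, 30, 30]

```text
t: 3.9
tool_pos: [0.4528, -0.1196, 0.1388]
tool_rot: [1.194, 2.905, 0.0]
ft_force: [-0.9, 1.2, -1.4]
width: 0.479
grasp_force: 36.1
```

```bash
python3 plan.py .4535 -.3178 .10 14.3 .4535 -.3178 .04 14.3
```

```text
t 3.9 pos [ 0.4528 -0.1196  0.1388] close 45.3 width 40.9 gf 36.1 tip 0.022
[ 0.4535 -0.3178  0.1    14.3   ] slide [-0.7   -0.702  0.194] ang [0.    0.    0.172] rows 5
[ 0.4535 -0.3178  0.04   14.3   ] slide [-0.699 -0.702  0.494] ang [0.    0.    0.172] rows 5
```

Request:
jog_arm:
  slide:
    - [-0.17, -0.17, 0]
    - [-0.35, -0.35, 0]
    - [-0.53, -0.53, 0.05]
    - [-0.7, -0.702, 0.1]
    - [-0.7, -0.702, 0.2]
    - [-0.7, -0.702, 0.3]
    - [-0.7, -0.702, 0.4]
    - [-0.7, -0.702, 0.45]
    - [-0.7, -0.702, 0.48]
    - [-0.7, -0.702, 0.5]
    - [-0.7, -0.702, 0.505]
    - [-0.7, -0.702, 0.505]
  angular:
    - [0, 0, 0.045]
    - [0, 0, 0.09]
    - [0, 0, 0.13]
    - [0, 0, 0.172]
    - [0, 0, 0.172]
    - [0, 0, 0.172]
    - [0, 0, 0.172]
    - [0, 0, 0.172]
    - [0, 0, 0.172]
    - [0, 0, 0.172]
    - [0, 0, 0.172]
    - [0, 0, 0.172]
  claw: [30, 30, 30, 30, 30, 30, 30, 30, 30, 30, 30, 30]

```text
t: 5.4
tool_pos: [0.4544, -0.3168, 0.0377]
tool_rot: [1.923, 2.483, 0.0]
ft_force: [-0.0, 0.7, -0.8]
width: 0.475
grasp_force: 36.2
```

Request:
jog_arm:
  slide:
    - [0, 0, 0.005]
    - [0, 0, 0.01]
    - [0, 0, 0.01]
  angular:
    - [0, 0, 0]
    - [0, 0, 0]
    - [0, 0, 0]
  claw: [30, 30, 30]

```text
t: 5.78
tool_pos: [0.4544, -0.3169, 0.0375]
tool_rot: [1.924, 2.483, 0.0]
ft_force: [-7.0, 6.6, 25.8]
width: 0.476
grasp_force: 38.4
```

Request:
jog_arm:
  slide:
    - [0, 0, 0]
    - [0, 0, 0]
    - [0, 0, -0.02]
    - [0, 0, -0.2]
    - [0, 0, -0.4]
    - [0, 0, -0.5]
    - [0, 0, -0.5]
  angular:
    - [0, 0, 0]
    - [0, 0, 0]
    - [0, 0, 0]
    - [0, 0, 0]
    - [0, 0, 0]
    - [0, 0, 0]
    - [0, 0, 0]
  claw: [54, 54, 54, 54, 85, 85, 85]

```text
t: 6.65
tool_pos: [0.455, -0.3173, 0.1369]
tool_rot: [1.922, 2.481, 0.0]
ft_force: [0.0, 0.4, -1.7]
width: 0.995
grasp_force: 0.0
```

```bash
python3 plan.py .5 -.2 .14 45 .5608 -.0919 .14 80 .5608 -.0919 .037 80
```

```text
t 6.65 pos [ 0.455  -0.3173  0.1369] close 14.5 width 85.0 gf 0.0 tip 0.022
[ 0.5  -0.2   0.14 45.  ] slide [ 0.512  0.364 -0.016] ang [ 0.     0.001 -0.17 ] rows 4
[ 0.5608 -0.0919  0.14   80.    ] slide [ 0.959  0.794 -0.016] ang [ 0.     0.001 -0.364] rows 7
[ 5.608e-01 -9.190e-02  3.700e-02  8.000e+01] slide [0.96  0.793 0.499] ang [ 0.     0.001 -0.364] rows 7
```

Request:
jog_arm:
  slide:
    - [0.18, 0.12, 0]
    - [0.36, 0.25, 0]
    - [0.5, 0.38, 0]
    - [0.63, 0.5, 0]
    - [0.78, 0.63, 0]
    - [0.9, 0.74, 0]
    - [0.96, 0.79, 0]
    - [0.96, 0.79, 0]
    - [0.96, 0.79, 0]
  angular:
    - [0, 0, -0.05]
    - [0, 0, -0.1]
    - [0, 0, -0.15]
    - [0, 0, -0.2]
    - [0, 0, -0.25]
    - [0, 0, -0.3]
    - [0, 0, -0.35]
    - [0, 0, -0.364]
    - [0, 0, -0.364]
  claw: [85, 85, 85, 85, 85, 85, 85, 85, 85]

```text
t: 7.78
tool_pos: [0.5585, -0.0909, 0.134]
tool_rot: [-0.274, -3.128, -0.0]
ft_force: [-0.8, 0.3, -0.3]
width: 0.998
grasp_force: 0.0
```

```bash
python3 plan.py .5608 -.0919 .037 80; python3 - <<'E'
from rig import ctrl
from h import *
m=ctrl.camera_model("wrist");im=cv2.cvtColor(ctrl.snapshot("wrist"),cv2.COLOR_RGB2BGR)
t=cv2.cvtColor(ctrl.snapshot("top"),cv2.COLOR_RGB2BGR)
cv2.imwrite("pics/w2.png",cv2.hconcat([im[:, 60:440],t[90:290,180:470].repeat(2,0).repeat(2,1)[:384,:]])[:, :800]); np.save("w2T.npy",m["T"])
E
```

```text
t 7.78 pos [ 0.5585 -0.0909  0.134 ] close 80.0 width 85.2 gf 0.0 tip 0.022
[ 5.608e-01 -9.190e-02  3.700e-02  8.000e+01] slide [-0.013 -0.003  0.485] ang [-0.    -0.001  0.   ] rows 2
```

View pics/w2.png

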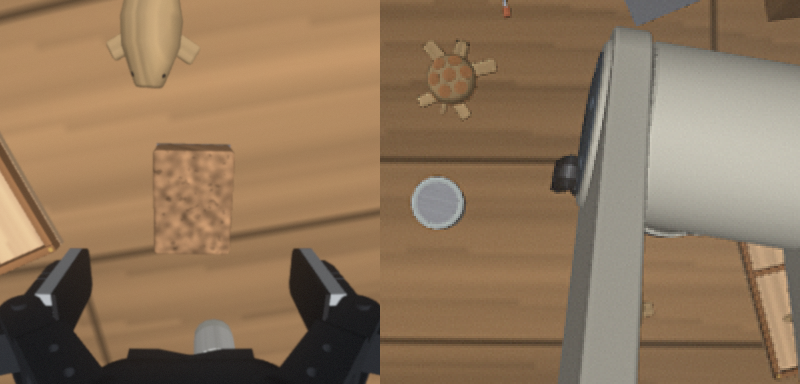

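The block's top face is square to the jaws, about 80 px wide and centred between the fingers (wrist columns 213–293, rows 150–254). The manatee is clear of the gripper. Grasping.

Request:
jog_arm:
  slide:
    - [-0.01, 0, 0.15]
    - [-0.01, 0, 0.3]
    - [-0.01, 0, 0.42]
    - [-0.01, 0, 0.485]
    - [-0.01, 0, 0.485]
    - [-0.01, 0, 0.485]
    - [-0.01, 0, 0.485]
    - [-0.01, 0, 0.485]
    - [-0.01, 0, 0.485]
  angular:
    - [0, 0, 0]
    - [0, 0, 0]
    - [0, 0, 0]
    - [0, 0, 0]
    - [0, 0, 0]
    - [0, 0, 0]
    - [0, 0, 0]
    - [0, 0, 0]
    - [0, 0, 0]
  claw: [85, 85, 85, 85, 85, 40, 40, 40, 40]

```text
t: 9.0
tool_pos: [0.5618, -0.0918, 0.0394]
tool_rot: [0.274, 3.128, -0.0]
ft_force: [-0.3, 0.7, 7.4]
width: 0.623
grasp_force: 37.3
```

```bash
python3 plan.py .5608 -.0919 .14 80 .56 -.22 .14 92 .5602 -.3195 .10 104.3 .5602 -.3195 .0435 104.3
```

```text
t 9.0 pos [ 0.5618 -0.0918  0.0394] close 80.0 width 53.2 gf 37.3 tip 0.022
[ 0.5608 -0.0919  0.14   80.    ] slide [ 0.004 -0.002 -0.503] ang [-0.     0.001 -0.   ] rows 3
[ 0.56 -0.22  0.14 92.  ] slide [-0.103 -0.633 -0.503] ang [-0.     0.001 -0.067] rows 4
[ 5.602e-01 -3.195e-01  1.000e-01  1.043e+02] slide [-0.19  -1.123 -0.302] ang [-0.     0.001 -0.135] rows 5
[ 5.602e-01 -3.195e-01  4.350e-02  1.043e+02] slide [-0.19  -1.123 -0.02 ] ang [-0.     0.001 -0.135] rows 5
```

Request:
jog_arm:
  slide:
    - [0, 0, -0.1]
    - [0, 0, -0.3]
    - [-0.03, -0.2, -0.45]
    - [-0.07, -0.45, -0.5]
    - [-0.1, -0.65, -0.5]
    - [-0.14, -0.85, -0.5]
    - [-0.17, -0.98, -0.5]
    - [-0.17, -0.98, -0.5]
  angular:
    - [0, 0, 0]
    - [0, 0, 0]
    - [0, 0, -0.02]
    - [0, 0, -0.05]
    - [0, 0, -0.08]
    - [0, 0, -0.11]
    - [0, 0, -0.135]
    - [0, 0, -0.135]
  claw: [40, 40, 40, 40, 40, 40, 40, 40]

```text
t: 10.0
tool_pos: [0.5605, -0.2923, 0.1386]
tool_rot: [-0.388, 3.117, -0.001]
ft_force: [-0.4, -0.4, 0.1]
width: 0.62
grasp_force: 37.1
```

```bash
python3 plan.py .5602 -.3195 .10 104.3 .5602 -.3195 .0435 104.3
```

```text
t 10.0 pos [ 0.5605 -0.2923  0.1386] close 104.2 width 52.9 gf 37.1 tip 0.022
[ 5.602e-01 -3.195e-01  1.000e-01  1.043e+02] slide [ 0.035 -0.132  0.193] ang [-0.     0.    -0.001] rows 1
[ 5.602e-01 -3.195e-01  4.350e-02  1.043e+02] slide [ 0.035 -0.131  0.476] ang [-0.     0.    -0.001] rows 2
```

Request:
jog_arm:
  slide:
    - [0.035, -0.13, 0]
    - [0.035, -0.13, 0.12]
    - [0.035, -0.13, 0.25]
    - [0.035, -0.13, 0.35]
    - [0.035, -0.13, 0.42]
    - [0.035, -0.13, 0.455]
    - [0.035, -0.13, 0.47]
    - [0.035, -0.13, 0.477]
    - [0.035, -0.13, 0.484]
    - [0.035, -0.13, 0.484]
  angular:
    - [0, 0, 0]
    - [0, 0, 0]
    - [0, 0, 0]
    - [0, 0, 0]
    - [0, 0, 0]
    - [0, 0, 0]
    - [0, 0, 0]
    - [0, 0, 0]
    - [0, 0, 0]
    - [0, 0, 0]
  claw: [40, 40, 40, 40, 40, 40, 40, 40, 40, 40]

```text
t: 11.25
tool_pos: [0.5601, -0.3174, 0.0453]
tool_rot: [0.391, -3.117, -0.0]
ft_force: [-12.4, 5.7, 33.3]
width: 0.621
grasp_force: 40.9
```

Request:
jog_arm:
  slide:
    - [0, 0, -0.01]
    - [0, 0, -0.01]
    - [0, 0, -0.03]
    - [0, 0, -0.2]
    - [0, 0, -0.4]
    - [0, 0, -0.5]
    - [0, 0, -0.5]
  angular:
    - [0, 0, 0]
    - [0, 0, 0]
    - [0, 0, 0]
    - [0, 0, 0]
    - [0, 0, 0]
    - [0, 0, 0]
    - [0, 0, 0]
  claw: [64, 64, 64, 64, 85, 85, 85]

```text
t: 12.12
tool_pos: [0.5609, -0.3179, 0.1427]
tool_rot: [-0.391, 3.115, -0.002]
ft_force: [-0.3, -0.0, 0.6]
width: 0.998
grasp_force: 0.0
```

```bash
python3 plan.py .63 -.2 .20 88 .695 -.0961 .17 70
```

```text
t 12.12 pos [ 0.5609 -0.3179  0.1427] close 104.3 width 85.2 gf 0.0 tip 0.022
[ 0.63 -0.2   0.2  88.  ] slide [-0.481  0.485 -0.287] ang [-0.     0.001  0.091] rows 3
[ 0.695  -0.0961  0.17   70.    ] slide [-0.924  0.909 -0.137] ang [-0.     0.001  0.191] rows 6
```

Request:
jog_arm:
  slide:
    - [-0.1, 0.1, -0.1]
    - [-0.25, 0.25, -0.2]
    - [-0.4, 0.4, -0.2]
    - [-0.6, 0.6, -0.2]
    - [-0.8, 0.8, -0.2]
    - [-0.924, 0.909, -0.2]
    - [-0.924, 0.909, -0.2]
    - [-0.924, 0.909, -0.2]
  angular:
    - [0, 0, 0.05]
    - [0, 0, 0.1]
    - [0, 0, 0.15]
    - [0, 0, 0.2]
    - [0, 0, 0.25]
    - [0, 0, 0.3]
    - [0, 0, 0.33]
    - [0, 0, 0.33]
  claw: [85, 85, 85, 85, 85, 85, 85, 85]

```text
t: 13.12
tool_pos: [0.6936, -0.095, 0.1792]
tool_rot: [-1.201, -2.9, 0.001]
ft_force: [1.0, -0.4, -0.6]
width: 0.998
grasp_force: 0.0
```

```bash
python3 plan.py .695 -.0961 .036 45; python3 - <<'E'
from rig import ctrl
from h import *
m=ctrl.camera_model("wrist");im=cv2.cvtColor(ctrl.snapshot("wrist"),cv2.COLOR_RGB2BGR)
cv2.imwrite("pics/w3.png",im); np.save("w3T.npy",m["T"])
print(proj(m,[[.695,-.0961,.079],[.695,-.0961,0]]))
E
```

```text
t 13.12 pos [ 0.6936 -0.095   0.1792] close 45.0 width 85.2 gf 0.0 tip 0.022
[ 6.95e-01 -9.61e-02  3.60e-02  4.50e+01] slide [-0.011  0.003  0.716] ang [-0.001 -0.001 -0.   ] rows 3
[[249.75777939 205.05450314]
 [250.10113271 177.56774261]]
```

View pics/w3.png

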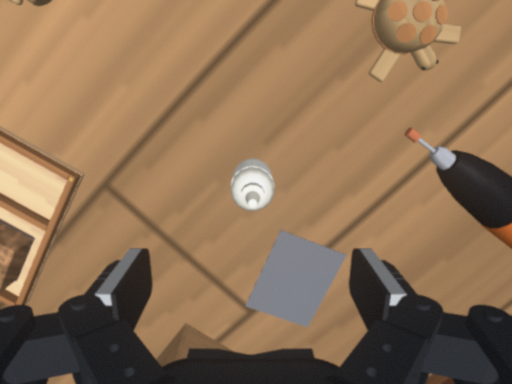

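The nozzle tip shows at (253,201) against a predicted (250,205), which agrees to about 2 mm. Descending and gripping.

Request:
jog_arm:
  slide:
    - [0, 0, 0.2]
    - [0, 0, 0.4]
    - [0, 0, 0.55]
    - [0, 0, 0.66]
    - [0, 0, 0.716]
    - [0, 0, 0.716]
    - [0, 0, 0.716]
    - [0, 0, 0.716]
    - [0, 0, 0.716]
    - [0, 0, 0.716]
    - [0, 0, 0.716]
  angular:
    - [0, 0, 0]
    - [0, 0, 0]
    - [0, 0, 0]
    - [0, 0, 0]
    - [0, 0, 0]
    - [0, 0, 0]
    - [0, 0, 0]
    - [0, 0, 0]
    - [0, 0, 0]
    - [0, 0, 0]
    - [0, 0, 0]
  claw: [85, 85, 85, 85, 85, 50, 40, 25, 25, 25, 25]
  grip_force: 30

```text
t: 14.55
tool_pos: [0.6952, -0.0957, 0.0396]
tool_rot: [1.204, 2.9, 0.001]
ft_force: [-1.0, 0.2, 6.5]
width: 0.384
grasp_force: 29.8
```

```bash
python3 plan.py .62 -.17 .16 30 .5412 -.2449 .16 14.3 .5412 -.2449 .043 14.3
```

```text
t 14.55 pos [ 0.6952 -0.0957  0.0396] close 44.9 width 32.8 gf 29.8 tip 0.022
[ 0.62 -0.17  0.16 30.  ] slide [ 0.001 -0.528 -0.603] ang [0.    0.    0.083] rows 4
[ 0.5412 -0.2449  0.16   14.3   ] slide [ 0.014 -1.071 -0.603] ang [0.   0.   0.17] rows 5
[ 0.5412 -0.2449  0.043  14.3   ] slide [ 0.015 -1.072 -0.018] ang [0.   0.   0.17] rows 5
```

Request:
jog_arm:
  slide:
    - [0, 0, -0.08]
    - [0, 0, -0.25]
    - [0, -0.05, -0.42]
    - [0, -0.2, -0.55]
    - [0, -0.4, -0.6]
    - [0, -0.6, -0.6]
    - [0.01, -0.8, -0.6]
    - [0.012, -0.93, -0.6]
    - [0.014, -1, -0.6]
    - [0.014, -1, -0.6]
  angular:
    - [0, 0, 0]
    - [0, 0, 0]
    - [0, 0, 0.02]
    - [0, 0, 0.04]
    - [0, 0, 0.07]
    - [0, 0, 0.1]
    - [0, 0, 0.13]
    - [0, 0, 0.16]
    - [0, 0, 0.17]
    - [0, 0, 0.17]
  claw: [25, 25, 25, 25, 25, 25, 25, 25, 25, 25]

```text
t: 15.8
tool_pos: [0.5505, -0.2352, 0.1589]
tool_rot: [1.927, 2.48, 0.0]
ft_force: [-1.3, -0.1, -0.2]
width: 0.386
grasp_force: 30.0
```

```bash
python3 plan.py .5412 -.2449 .06 14.3 .5412 -.2449 .0456 14.3; python3 - <<'E'
from rig import ctrl
from h import *
m=ctrl.camera_model("wrist")
a=cv2.cvtColor(ctrl.snapshot("wrist"),cv2.COLOR_RGB2BGR);b=cv2.cvtColor(ctrl.snapshot("side"),cv2.COLOR_RGB2BGR)
cv2.imwrite("pics/w4.png",cv2.hconcat([a,b[200:,:][:184].copy() if 0 else b[:,230:]])[:, :800])
print(proj(m,[[.5412,-.2449,.006],[.5602,-.3195,.04],[.4535,-.3178,.05]]))
E
```

```text
t 15.8 pos [ 0.5505 -0.2352  0.1589] close 14.3 width 33.0 gf 30.0 tip 0.022
[ 0.5412 -0.2449  0.06   14.3   ] slide [-0.035 -0.057  0.494] ang [0. 0. 0.] rows 2
[ 0.5412 -0.2449  0.0456 14.3   ] slide [-0.035 -0.058  0.566] ang [0. 0. 0.] rows 3
[[235.8267148  191.05405341]
 [235.18221921 294.41285239]
 [ 99.6242909  268.46031911]]
```

View pics/w4.png

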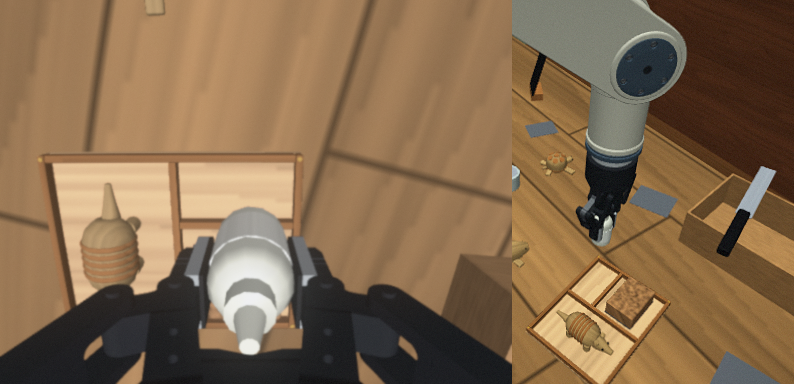

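The armadillo and block both stand in their bays. The narrow bay spans columns 182–295 and rows 162–222, with its centre at (238,192), and my target projects to (236,191). Lowering the bottle.

Request:
jog_arm:
  slide:
    - [-0.02, -0.03, 0]
    - [-0.035, -0.058, 0.1]
    - [-0.035, -0.058, 0.25]
    - [-0.035, -0.058, 0.38]
    - [-0.035, -0.058, 0.47]
    - [-0.035, -0.058, 0.53]
    - [-0.035, -0.058, 0.55]
    - [-0.035, -0.058, 0.56]
    - [-0.035, -0.058, 0.57]
    - [-0.035, -0.058, 0.57]
  angular:
    - [0, 0, 0]
    - [0, 0, 0]
    - [0, 0, 0]
    - [0, 0, 0]
    - [0, 0, 0]
    - [0, 0, 0]
    - [0, 0, 0]
    - [0, 0, 0]
    - [0, 0, 0]
    - [0, 0, 0]
  claw: [25, 25, 25, 25, 25, 25, 25, 25, 25, 25]

```text
t: 17.15
tool_pos: [0.5417, -0.2448, 0.0456]
tool_rot: [1.927, 2.479, 0.001]
ft_force: [-2.0, 1.6, 5.9]
width: 0.381
grasp_force: 30.4
```

Request:
jog_arm:
  slide:
    - [0, 0, 0]
    - [0, 0, 0]
    - [0, 0, 0]
    - [0, 0, -0.15]
    - [0, 0, -0.35]
    - [0, 0, -0.55]
    - [0, 0, -0.62]
    - [0, 0, -0.62]
  angular:
    - [0, 0, 0]
    - [0, 0, 0]
    - [0, 0, 0]
    - [0, 0, 0]
    - [0, 0, 0]
    - [0, 0, 0]
    - [0, 0, 0]
    - [0, 0, 0]
  claw: [50, 50, 50, 50, 50, 50, 85, 85]

```text
t: 18.15
tool_pos: [0.5414, -0.2446, 0.1688]
tool_rot: [1.927, 2.48, 0.001]
ft_force: [0.2, -0.5, -0.6]
width: 0.975
grasp_force: 0.0
```

```bash
python3 plan.py .6 -.1 .18 45 .687 .083 .16 74
```

```text
t 18.15 pos [ 0.5414 -0.2446  0.1688] close 14.3 width 83.3 gf 0.0 tip 0.022
[ 0.6  -0.1   0.18 45.  ] slide [ 0.628  0.462 -0.056] ang [ 0.     0.    -0.171] rows 4
[ 0.687  0.083  0.16  74.   ] slide [1.408 1.11  0.044] ang [ 0.     0.    -0.332] rows 8
```

Request:
jog_arm:
  slide:
    - [0.17, 0.13, 0]
    - [0.34, 0.27, 0]
    - [0.51, 0.4, 0]
    - [0.68, 0.54, 0]
    - [0.85, 0.67, 0]
    - [1, 0.79, 0]
    - [1, 0.79, 0]
    - [1, 0.79, 0]
  angular:
    - [0, 0, -0.05]
    - [0, 0, -0.1]
    - [0, 0, -0.15]
    - [0, 0, -0.2]
    - [0, 0, -0.25]
    - [0, 0, -0.3]
    - [0, 0, -0.332]
    - [0, 0, -0.332]
  claw: [85, 85, 85, 85, 85, 85, 85, 85]

```text
t: 19.15
tool_pos: [0.6439, -0.0112, 0.1661]
tool_rot: [-0.435, -3.108, 0.001]
ft_force: [-0.5, -0.3, -0.1]
width: 0.994
grasp_force: 0.0
```

```bash
python3 plan.py .687 .083 .15 74
```

```text
t 19.15 pos [ 0.6439 -0.0112  0.1661] close 74.1 width 84.9 gf 0.0 tip 0.022
[ 0.687  0.083  0.15  74.   ] slide [-0.078  0.512  0.08 ] ang [-0.    -0.001  0.   ] rows 3
```

Request:
jog_arm:
  slide:
    - [-0.02, 0.15, 0]
    - [-0.05, 0.35, 0.04]
    - [-0.078, 0.512, 0.08]
    - [-0.078, 0.512, 0.08]
    - [-0.078, 0.512, 0.08]
  angular:
    - [0, 0, 0]
    - [0, 0, 0]
    - [0, 0, 0]
    - [0, 0, 0]
    - [0, 0, 0]
  claw: [85, 85, 85, 85, 85]

```text
t: 19.77
tool_pos: [0.6872, 0.0816, 0.1513]
tool_rot: [-0.438, -3.109, 0.001]
ft_force: [0.5, -0.8, -0.2]
width: 0.993
grasp_force: 0.0
```

```bash
python3 plan.py .687 .083 .03 74; python3 - <<'E'
from rig import ctrl
from h import *
m=ctrl.camera_model("wrist");im=cv2.cvtColor(ctrl.snapshot("wrist"),cv2.COLOR_RGB2BGR)
t=cv2.cvtColor(ctrl.snapshot("top"),cv2.COLOR_RGB2BGR)
cv2.imwrite("pics/w5.png",cv2.hconcat([im,cv2.resize(t[150:290,345:455],None,fx=2.6,fy=2.6)[:364],][:1])); np.save("w5T.npy",m["T"])
cv2.imwrite("pics/t5.png",t)
print(proj(m,[[.687,.083,.03],[.687,.083,0]]))
E
```

```text
t 19.77 pos [0.6872 0.0816 0.1513] close 74.0 width 84.8 gf 0.0 tip 0.022
[6.87e-01 8.30e-02 3.00e-02 7.40e+01] slide [0.002 0.007 0.607] ang [-0. -0. -0.] rows 3
[[250.84856013 192.40099476]
 [250.84985382 182.22238306]]
```

View pics/w5.png

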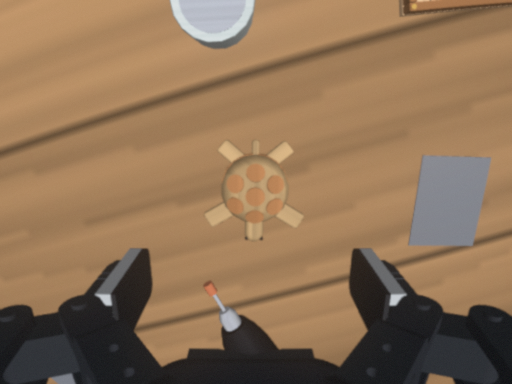

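The turtle's shell is centred at (255,189) against a predicted (251,190), and it lies along the tool with its sides clear of the flippers. Gripping.

Request:
jog_arm:
  slide:
    - [0, 0.01, 0.2]
    - [0, 0.01, 0.4]
    - [0, 0.01, 0.53]
    - [0, 0.01, 0.6]
    - [0, 0.01, 0.61]
    - [0, 0.01, 0.61]
    - [0, 0.01, 0.61]
    - [0, 0.01, 0.61]
    - [0, 0.01, 0.61]
    - [0, 0.01, 0.61]
  angular:
    - [0, 0, 0]
    - [0, 0, 0]
    - [0, 0, 0]
    - [0, 0, 0]
    - [0, 0, 0]
    - [0, 0, 0]
    - [0, 0, 0]
    - [0, 0, 0]
    - [0, 0, 0]
    - [0, 0, 0]
  claw: [85, 85, 85, 85, 85, 60, 40, 40, 40, 40]
  grip_force: 30

```text
t: 21.12
tool_pos: [0.6894, 0.0844, 0.032]
tool_rot: [0.435, 3.109, 0.0]
ft_force: [-1.0, -0.9, 5.4]
width: 0.587
grasp_force: 30.5
```

```bash
python3 plan.py .687 .083 .15 74 .59 .19 .14 78 .4616 .2995 .14 81.4 .4616 .2995 .037 81.4
```

```text
t 21.12 pos [0.6894 0.0844 0.032 ] close 74.1 width 50.1 gf 30.5 tip 0.022
[ 0.687  0.083  0.15  74.   ] slide [ 0.008 -0.01  -0.59 ] ang [0.    0.001 0.   ] rows 3
[ 0.59  0.19  0.14 78.  ] slide [ 0.622  0.371 -0.541] ang [ 0.     0.001 -0.022] rows 4
[ 0.4616  0.2995  0.14   81.4   ] slide [ 1.389  0.722 -0.542] ang [ 0.     0.001 -0.041] rows 7
[4.616e-01 2.995e-01 3.700e-02 8.140e+01] slide [ 1.39   0.721 -0.027] ang [ 0.     0.001 -0.041] rows 7
```

Request:
jog_arm:
  slide:
    - [0, 0, -0.1]
    - [0, 0, -0.3]
    - [0.1, 0.05, -0.45]
    - [0.3, 0.15, -0.54]
    - [0.5, 0.26, -0.54]
    - [0.7, 0.37, -0.54]
    - [0.9, 0.47, -0.54]
    - [1, 0.52, -0.54]
    - [1, 0.52, -0.54]
  angular:
    - [0, 0, 0]
    - [0, 0, 0]
    - [0, 0, 0]
    - [0, 0, -0.01]
    - [0, 0, -0.02]
    - [0, 0, -0.03]
    - [0, 0, -0.041]
    - [0, 0, -0.041]
    - [0, 0, -0.041]
  claw: [40, 40, 40, 40, 40, 40, 40, 40, 40]

```text
t: 22.25
tool_pos: [0.5245, 0.2403, 0.1393]
tool_rot: [0.232, 3.132, 0.001]
ft_force: [0.9, -0.2, -0.9]
width: 0.588
grasp_force: 31.5
```

```bash
python3 plan.py .4616 .2995 .10 81.4 .4616 .2995 .038 81.4
```

```text
t 22.25 pos [0.5245 0.2403 0.1393] close 81.5 width 50.3 gf 31.5 tip 0.022
[ 0.4616  0.2995  0.1    81.4   ] slide [0.355 0.246 0.196] ang [0.    0.    0.001] rows 2
[4.616e-01 2.995e-01 3.800e-02 8.140e+01] slide [0.355 0.246 0.506] ang [0.    0.    0.001] rows 3
```

Request:
jog_arm:
  slide:
    - [0.12, 0.08, 0]
    - [0.24, 0.17, 0]
    - [0.355, 0.246, 0.05]
    - [0.355, 0.246, 0.18]
    - [0.355, 0.246, 0.3]
    - [0.355, 0.246, 0.4]
    - [0.355, 0.246, 0.46]
    - [0.355, 0.246, 0.49]
    - [0.355, 0.246, 0.505]
    - [0.355, 0.246, 0.515]
    - [0.355, 0.246, 0.515]
  angular:
    - [0, 0, 0]
    - [0, 0, 0]
    - [0, 0, 0]
    - [0, 0, 0]
    - [0, 0, 0]
    - [0, 0, 0]
    - [0, 0, 0]
    - [0, 0, 0]
    - [0, 0, 0]
    - [0, 0, 0]
    - [0, 0, 0]
  claw: [40, 40, 40, 40, 40, 40, 40, 40, 40, 40, 40]

```text
t: 23.62
tool_pos: [0.4625, 0.2985, 0.0378]
tool_rot: [0.234, 3.132, 0.0]
ft_force: [-5.8, -6.1, 25.2]
width: 0.59
grasp_force: 33.7
```

Contact at 37.8 mm, as expected. Releasing with a limited opening.

Request:
jog_arm:
  slide:
    - [0, 0, -0.005]
    - [0, 0, -0.005]
    - [0, 0, -0.02]
    - [0, 0, -0.2]
    - [0, 0, -0.4]
    - [0, 0, -0.5]
    - [0, 0, -0.5]
  angular:
    - [0, 0, 0]
    - [0, 0, 0]
    - [0, 0, 0]
    - [0, 0, 0]
    - [0, 0, 0]
    - [0, 0, 0]
    - [0, 0, 0]
  claw: [60, 60, 60, 60, 85, 85, 85]

```text
t: 24.5
tool_pos: [0.4628, 0.2992, 0.1368]
tool_rot: [0.234, 3.13, 0.003]
ft_force: [0.8, -0.2, -0.5]
width: 0.994
grasp_force: 0.0
```

```bash
python3 plan.py .5565 .0945 .13 81.4 .5565 .0945 .035 81.4
```

```text
t 24.5 pos [0.4628 0.2992 0.1368] close 81.4 width 84.9 gf 0.0 tip 0.022
[ 0.5565  0.0945  0.13   81.4   ] slide [-0.615 -0.943  0.033] ang [0.001 0.001 0.   ] rows 5
[5.565e-01 9.450e-02 3.500e-02 8.140e+01] slide [-0.614 -0.944  0.508] ang [0.001 0.001 0.   ] rows 5
```

Request:
jog_arm:
  slide:
    - [-0.15, -0.24, 0]
    - [-0.3, -0.48, 0]
    - [-0.47, -0.73, 0]
    - [-0.614, -0.944, 0]
    - [-0.614, -0.944, 0.02]
    - [-0.614, -0.944, 0.15]
    - [-0.614, -0.944, 0.3]
    - [-0.614, -0.944, 0.42]
    - [-0.614, -0.944, 0.49]
    - [-0.614, -0.944, 0.508]
    - [-0.614, -0.944, 0.508]
  angular:
    - [0, 0, 0]
    - [0, 0, 0]
    - [0, 0, 0]
    - [0, 0, 0]
    - [0, 0, 0]
    - [0, 0, 0]
    - [0, 0, 0]
    - [0, 0, 0]
    - [0, 0, 0]
    - [0, 0, 0]
    - [0, 0, 0]
  claw: [85, 85, 85, 85, 85, 85, 85, 85, 85, 85, 85]

```text
t: 25.88
tool_pos: [0.5554, 0.0938, 0.0338]
tool_rot: [0.234, 3.133, 0.0]
ft_force: [1.0, 0.6, 0.2]
width: 0.995
grasp_force: 0.0
```

Request:
jog_arm:
  slide:
    - [0, 0, 0]
    - [0, 0, 0]
    - [0, 0, 0]
    - [0, 0, 0]
    - [0, 0, 0]
  angular:
    - [0, 0, 0]
    - [0, 0, 0]
    - [0, 0, 0]
    - [0, 0, 0]
    - [0, 0, 0]
  claw: [65, 45, 40, 40, 40]
  grip_force: 35

```text
t: 26.5
tool_pos: [0.5557, 0.0937, 0.0346]
tool_rot: [0.235, 3.132, 0.001]
ft_force: [-0.5, 0.7, 5.1]
width: 0.585
grasp_force: 35.8
```

```bash
python3 plan.py .5565 .0945 .13 81.4 .5605 .2845 .13 81.4 .5605 .2845 .043 81.4
```

```text
t 26.5 pos [0.5557 0.0937 0.0346] close 81.4 width 49.9 gf 35.8 tip 0.022
[ 0.5565  0.0945  0.13   81.4   ] slide [-0.004  0.005 -0.477] ang [0. 0. 0.] rows 2
[ 0.5605  0.2845  0.13   81.4   ] slide [ 0.118  0.947 -0.477] ang [0. 0. 0.] rows 5
[5.605e-01 2.845e-01 4.300e-02 8.140e+01] slide [ 0.119  0.947 -0.042] ang [0. 0. 0.] rows 4
```

Request:
jog_arm:
  slide:
    - [0, 0, -0.1]
    - [0, 0, -0.3]
    - [0.02, 0.1, -0.43]
    - [0.04, 0.3, -0.48]
    - [0.06, 0.5, -0.48]
    - [0.09, 0.7, -0.48]
    - [0.11, 0.87, -0.48]
    - [0.119, 0.947, -0.45]
    - [0.119, 0.947, -0.35]
    - [0.119, 0.947, -0.22]
    - [0.119, 0.947, -0.12]
    - [0.119, 0.947, -0.07]
  angular:
    - [0, 0, 0]
    - [0, 0, 0]
    - [0, 0, 0]
    - [0, 0, 0]
    - [0, 0, 0]
    - [0, 0, 0]
    - [0, 0, 0]
    - [0, 0, 0]
    - [0, 0, 0]
    - [0, 0, 0]
    - [0, 0, 0]
    - [0, 0, 0]
  claw: [40, 40, 40, 40, 40, 40, 40, 40, 40, 40, 40, 40]

```text
t: 28.0
tool_pos: [0.5591, 0.283, 0.0457]
tool_rot: [-0.236, -3.13, 0.002]
ft_force: [-0.1, -0.5, -1.2]
width: 0.585
grasp_force: 36.6
```

Request:
jog_arm:
  slide:
    - [0, 0, 0.01]
    - [0, 0, 0.025]
    - [0, 0, 0.035]
    - [0, 0, 0.04]
    - [0, 0, 0.04]
  angular:
    - [0, 0, 0]
    - [0, 0, 0]
    - [0, 0, 0]
    - [0, 0, 0]
    - [0, 0, 0]
  claw: [40, 40, 40, 40, 40]

```text
t: 28.62
tool_pos: [0.5602, 0.2846, 0.0406]
tool_rot: [0.234, 3.132, 0.001]
ft_force: [-1.4, -1.0, 5.2]
width: 0.587
grasp_force: 37.3
```

Contact at 40.6 mm, exactly as expected. Releasing and moving clear for a check.

Request:
jog_arm:
  slide:
    - [0, 0, 0]
    - [0, 0, 0]
    - [0, 0, 0]
    - [0, 0, -0.2]
    - [0, 0, -0.4]
    - [0, 0.2, -0.6]
    - [0, 0.5, -0.7]
    - [0, 0.9, -0.7]
    - [0, 1, -0.7]
    - [0, 1, -0.7]
  angular:
    - [0, 0, 0]
    - [0, 0, 0]
    - [0, 0, 0]
    - [0, 0, 0]
    - [0, 0, 0]
    - [0, 0, 0]
    - [0, 0, 0]
    - [0, 0, 0]
    - [0, 0, 0]
    - [0, 0, 0]
  claw: [62, 62, 62, 62, 62, 85, 85, 85, 85, 85]

```text
t: 29.88
tool_pos: [0.5892, 0.4849, 0.1791]
tool_rot: [0.23, 3.133, 0.001]
ft_force: [0.2, -1.2, 0.4]
width: 0.995
grasp_force: 0.0
```

```bash
python3 - <<'E'
from rig import ctrl
from h import *
t=cv2.cvtColor(ctrl.snapshot("top"),cv2.COLOR_RGB2BGR);s=cv2.cvtColor(ctrl.snapshot("side"),cv2.COLOR_RGB2BGR)
a=cv2.resize(t[150:290,70:470],(800,280),interpolation=cv2.INTER_CUBIC)
b=cv2.resize(s[110:,110:410],(800*3//8,274))
c=np.zeros((274,800,3),np.uint8);c[:, :300]=b;z=cv2.resize(s[250:384,235:400],(337,274));c[:,300:637]=z
cv2.imwrite("pics/end.png",cv2.vconcat([a,c]))
d=cv2.absdiff(t,cv2.imread("pics/top0.png"))[225:290,280:325];print("manatee diff",d.mean(),d.max())
E
```

```text
manatee diff 2.504843304843305 9
```

View pics/end.png

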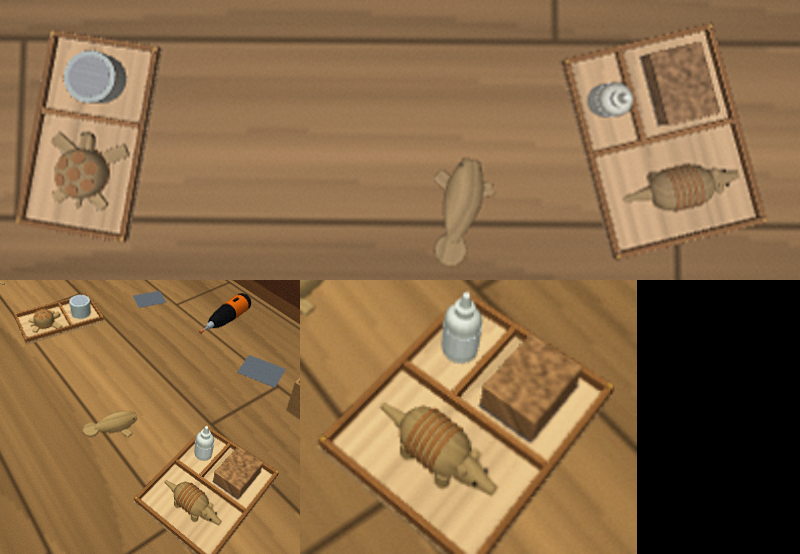

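All five things sit upright inside their bays: tin (95,77), turtle (80,173), bottle (612,99), block (681,84), armadillo (688,187). The manatee's image hasn't changed since the start.

```bash
python3 -c "
from rig import ctrl
print(ctrl.finish_job())"
```

```text
the job is handed in; nothing more can be done
None
```

Both trays are made up and the job was handed in at about 30 s of the 134 s allowed: the final pictures show all five things upright in their named bays and the manatee where it lay, but the hand-in returned no verdict.

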